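Pack the jeweller's finishing kit in layers

TASK

Pack the finishing kit into the dark wooden box in layers: first lay the dark emery sanding block flat on the grey pad and the red-ended polishing bar flat on the red pad, each centred and lengthways along its oblong pad. When both are in, lay the wooden divider plate level on the box's corner posts, grip upward, and then stand the white ring box upright on the divider's blue felt square. Leave the yellow felt block and the green-ended bar where they lie; they do not belong in the kit.

Things in the scene. Friction and masses are not known exactly. Their poses are not given: they have to be found in the camera images.
- kit_box: Open-topped dark wooden box, fixed to the table; outside 130 (its x) x 192 (its y) x 52 mm high, inside 118 x 180 mm, walls 6 mm, floor 5 mm thick. In each inner corner stands a light wooden post 18 x 18 mm whose top lies 39 mm above the box's underside; the divider rests on these four. Origin at the centre of its underside, z up.
- grey_pad: Dark grey oblong felt pad fixed on the box's floor, 82 mm (along its x, which is the box's x) x 60 mm (its y) x 2 mm. Its centre lies 42 mm from the box's centre along the box's y, on one side or the other. Origin at the centre of its underside, 5 mm above the table; its top is 7 mm above the table.
- red_pad: Red oblong felt pad, same size as the grey one and fixed on the box's floor 42 mm to the other side of the box's centre; same axes and heights.
- sanding_block: Loose sanding block, dark emery on top of a cork base, 42 (its x) x 72 (its y, lengthways) x 24 mm high, about 0.11 kg. Origin at the centre of its underside, z up.
- red_bar: Loose bar of polishing compound, one half dark red and the other in a cream wrapper, 32 (its x) x 63 (its y, lengthways) x 28 mm high, about 0.12 kg. Origin at the centre of its underside, z up.
- divider: Loose light wooden divider plate, 104 (its x) x 166 (its y) x 6 mm, about 0.15 kg. In its middle stands a dark wooden finger grip, a strip 60 mm long (along x), 12 mm thick (along y), its top 30 mm above the plate's underside. It may go in either way round. Origin at the centre of its underside, z up.
- felt_square (a point): Centre of the blue felt square, 58 x 56 mm, on the divider's upper face, 47 mm from the grip along the divider's +y; moves and turns with the divider, axes as the divider's. The felt is level with the wood.
- ring_box: Loose small white ring box, shut (the lid does not open), 50 x 50 mm (with the hinge at its +x side 54 mm along x) and 43 mm high, about 0.08 kg. Origin at the centre of its underside, z up.
- green_bar: Look-alike to be left alone: bar of the same size and shape as the red one, 32 x 63 x 28 mm, one half dark green, the other cream. Origin at the centre of its underside, z up.
- felt_block: Look-alike to be left alone: block of the same size as the sanding block, 42 x 72 x 24 mm, yellow felt on a cork base. Origin at the centre of its underside, z up.
There are look-alikes about, which are no part of the job. What is shaped like the sanding_block but purple is not meant.

How it is judged:
On the way, in this order (a step that is already met when the one before it is completed fails the run):
1. the sanding block lies on the grey pad and the red bar on the red pad, both let go (horizontal distance between sanding_block and grey_pad below 0.015 m and z of sanding_block in the frame of kit_box between 0.003 and 0.012 m and angle between each of sanding_block, red_bar's own z axis and vertical below 0.12 rad and angle between the y axis of each of sanding_block, red_bar and the x axis of kit_box, either way round below 0.26 rad and horizontal distance between red_bar and red_pad below 0.015 m and z of red_bar in the frame of kit_box between 0.003 and 0.012 m and contact force between the fingers and sanding_block below 0.5 N and contact force between the fingers and red_bar below 0.5 N), for 0.2 s.
2. then the divider lies level on the corner posts over them (horizontal distance between sanding_block and grey_pad below 0.015 m and z of sanding_block in the frame of kit_box between 0.003 and 0.012 m and angle between each of sanding_block, red_bar's own z axis and vertical below 0.12 rad and angle between the y axis of each of sanding_block, red_bar and the x axis of kit_box, either way round below 0.26 rad and horizontal distance between red_bar and red_pad below 0.015 m and z of red_bar in the frame of kit_box between 0.003 and 0.012 m and horizontal distance between divider and kit_box below 0.016 m and z of divider in the frame of kit_box between 0.035 and 0.043 m and angle between divider's own z axis and vertical below 0.05 rad and angle between the y axis of divider and the y axis of kit_box, either way round below 0.15 rad and contact force between the fingers and divider below 0.5 N), for 0.2 s.
3. then the ring box stands on the blue felt square of the divider (horizontal distance between sanding_block and grey_pad below 0.015 m and z of sanding_block in the frame of kit_box between 0.003 and 0.012 m and angle between each of sanding_block, red_bar, ring_box's own z axis and vertical below 0.12 rad and angle between the y axis of each of sanding_block, red_bar and the x axis of kit_box, either way round below 0.26 rad and horizontal distance between red_bar and red_pad below 0.015 m and z of red_bar in the frame of kit_box between 0.003 and 0.012 m and horizontal distance between divider and kit_box below 0.016 m and z of divider in the frame of kit_box between 0.035 and 0.043 m and angle between divider's own z axis and vertical below 0.05 rad and angle between the y axis of divider and the y axis of kit_box, either way round below 0.15 rad and horizontal distance between ring_box and felt_square below 0.015 m and z of ring_box in the frame of divider between 0.002 and 0.01 m), for 0.2 s.
At the end, for the whole second after the job is handed in: Block and bar flat on their own pads, within 15 mm of centre and 15 degrees of lengthways; divider level on the four posts, within 16 mm of centre; ring box upright within 15 mm of the blue square's centre; look-alikes within 30 mm of their starts; all released and at rest (all of step 3 and linear speed of each of sanding_block, red_bar, divider, ring_box below 0.02 m/s and distance of each of green_bar, felt_block from where it was at the start of the episode below 0.03 m); the robot touches nothing.
It fails at once if a look-alike (green bar or yellow felt block) is moved by more than 30 mm (distance of any of green_bar, felt_block from where it was at the start of the episode above 0.03 m).
It also fails if it takes over 99 s, if anything falls off the work surface, if the arm or the gripper's body presses on something with over 40 N, if the wrist force passes 120 N, or if a joint passes its speed limit or range.

ROBOT

A 6-joint arm with a two-finger parallel gripper is mounted at the origin on a cart in front of the work surface, level with it; the furniture and walls round the work are solid. World frame = base frame: x ahead of the robot, y to its left, z up, the work surface at z = 0. Lengths are in m, angles in rad, forces in N, time in s.
With the tool pointing down it reaches from about 0.25 to 0.725 m from the base axis. Payload 4 kg.
Tool frame: the origin (TCP) lies midway between the tips of the shut fingers; the grasp point (between the pads) lies bot.tcp_to_grasp behind it (bot.tcp_to_grasp is the distance from the TCP to the grasp point, in m); z points along the fingers, y is the line along which they close (so a half turn about z gives the same grasp; the last joint's range is limited). The gripper opens to 85 mm and grips with 20 to 120 N. Pads are 22 mm wide; open, the fingers measure 114 mm over their backs; the gripper's body (76 mm by 85 mm) begins 54 mm behind the grasp point. The pads swing forward as they close: fully open they stand 13 mm farther back than shut.
Start: joints at [1.246, 0.241, 0.005, 1.335, 0, 1.571], TCP at [0.16, 0.474, 0.231] pointing down, gripper open.
Joint ranges: [-2.72, 2.72], [-1.05, 1.87], [-1.09, 1.28], [-1.99, 2.15], [-1.42, 1.44], [-3.14, 3.14]. Speed limits (rad/s): [2.79, 2.79, 3.14, 3.14, 3.14, 3.14].

INTERFACE

Orientations are given as a unit quaternion [x, y, z, w].
In Python, from workcell import readout, camera, bot gives the robot as it stands. The module is installed in compiled form; this text tells all that it offers.
- The arm moves only by the tool jog_arm, never from a script. Its argument "motion" is a list of rows, each an object of numbers: "x", "y", "z": the shift along the tool's x, y, z in mm; "spin": the turn about the tool's z in degrees; "fingers": the closure, from -1 (fully open) to 1 (shut). A call has 1 to 8 rows; each row is the pose to reach, as a shift and turn from the pose commanded when the call began, along the tool's axes at that moment; what a row does not reach only later rows make up. A row lasts 1/8 s, in which the tool goes at most 62.5 mm and 10.7 degrees, less where a joint would pass 70% of its speed; a pose out of reach is approached as far as the arm can. A call with a gripper value outside its range is refused whole. The fingers move at their own pace and stop on an object; the grip force is fixed at half the most. Time passes only in rows, so rows that repeat a pose let the fingers close. It gives the time, the measured TCP pose, the force, the opening and the grip force at its end, in the units of the state.
- readout.get_obs(): the state, without advancing time (a new reading comes with each control period).
- camera(name): name is "scene" or "top"; returns a dict with "pixels" (400x640x3 uint8, red, green, blue), "K" (3x3 intrinsics, pixels), "dist" ([k1, k2, p1, p2, k3] as OpenCV has them; the pictures are not rectified), "rvec" (rotation vector, rad) and "tvec" (3), from world to camera coordinates, as OpenCV has them. Camera axes: x right, y down, z forward; pixel columns grow to the right and rows downward; lengths in m; the calibration is good to about 2 mm. A picture is of the moment at which its call begins. There is no depth.
- bot.job_done(): hands the job in; it is judged then, once.
The state is a dict: "clock": time; "joint_pos": joint angles; "joint_vel": joint speeds; "tau": joint torques, N m; "eef_pos": TCP position; "tool_rot": TCP orientation; "ft_force": force on the tool from outside, world axes, zero at the start; "ft_torque": the same for the moment, N m; "grip_width": finger opening in m; "grasp_force": force on a finger pad.
Only numpy, scipy, OpenCV 4.12 (cv2) and the standard library are available. Lean on these libraries where they do the work, as an engineer would, in place of code of your own. Each camera call takes 0.05 s, during which the arm holds its last target. There are 200 camera calls.

## Working session

There is one attempt and no reset: what is moved stays moved. The work goes in short steps, Python scripts to look and compute and a tool call to move; the robot and the scene stay as the last step left them, time stands still between calls to the robot, and variables do not carry over. Pictures are saved under pics/ and viewed, at most 14 in all, crops included, and the job is handed in when it is done.

Besides the shell and the picture viewer there is one more tool, called after "Call:" as a command line: name --argument value ..., lists and objects as JSON in quotes. jog_arm: Moves the arm, as the interface text tells. Its arguments: {"type":"object","properties":{"motion":{"type":"array"}},"required":["motion"]}

```bash
mkdir -p pics
cat > h.py <<'E'
import numpy as np, cv2
from workcell import readout, camera, bot
def snap(n):
    c=camera(n); c['bgr']=c['pixels'][:,:,::-1].copy(); return c
def ray(c,uv,z):
    p=cv2.undistortPoints(np.array(uv,float).reshape(-1,1,2),np.array(c['K']),np.array(c['dist'])).reshape(-1,2)
    R=cv2.Rodrigues(np.array(c['rvec'],float))[0]; t=np.array(c['tvec'],float).ravel()
    o=-R.T@t; d=np.c_[p,np.ones(len(p))]@R
    return o+d*((z-o[2])/d[:,2])[:,None]
def proj(c,P):
    return cv2.projectPoints(np.array(P,float).reshape(-1,1,3),np.array(c['rvec'],float),np.array(c['tvec'],float),np.array(c['K']),np.array(c['dist']))[0].reshape(-1,2)
E
python3 - <<'E'
from h import *
for n in ('top','scene'):
    c=snap(n); cv2.imwrite(f'pics/{n}0.png',c['bgr'])
    R=cv2.Rodrigues(np.array(c['rvec'],float))[0]; print(n,-R.T@np.array(c['tvec']).ravel(), R[2])
o=readout.get_obs(); print(o); print(bot.tcp_to_grasp)
E
```

```text
top [ 0.43051671 -0.01027258  1.08241261] [ 0.07100761 -0.00894412 -0.99743567]
scene [ 0.00235592 -0.57467148  0.83990269] [ 0.46458619  0.49571754 -0.73377367]
{'clock': 0.1, 'joint_pos': array([1.24596448e+00, 2.41292901e-01, 3.86168233e-03, 1.33523364e+00,
       2.30340765e-05, 1.57081357e+00]), 'joint_vel': array([-0.00196078, -0.00158702,  0.00290692,  0.0014976 ,  0.00018487,
       -0.00164468]), 'tau': array([-2.75026096e-04, -3.73136687e+01,  2.53009540e+01,  1.08421105e-02,
       -1.80272752e-05,  2.53271793e-06]), 'eef_pos': array([0.15938376, 0.47330707, 0.23052539]), 'tool_rot': array([ 1.61711255e-01,  9.86837675e-01, -9.20111522e-04, -1.62431267e-04]), 'ft_force': array([ 0.20580669, -0.61531906,  0.26181779]), 'ft_torque': array([ 0.00905518,  0.04533617, -0.05686598]), 'grasp_force': 0.0, 'grip_width': 0.08541130377302315}
0.0187
```

View pics/top0.png

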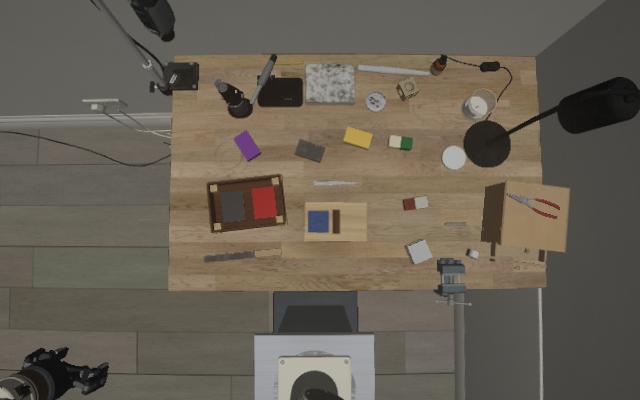

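View pics/scene0.png

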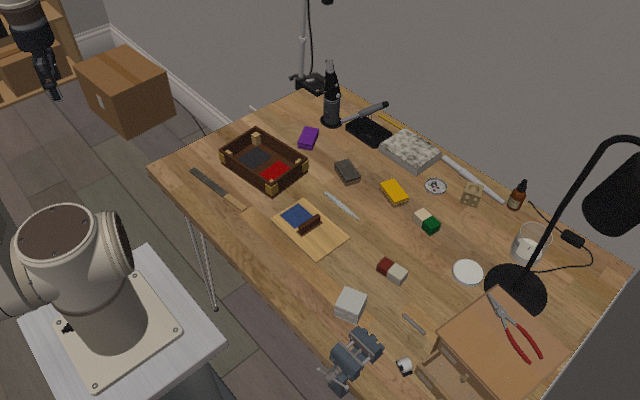

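Candidates (top view):
- Sanding block: dark (310,150). Not it: purple (247,146), yellow (358,138), large black case (280,92).
- Red bar: (416,203). Not it: green (401,143).
- Ring box: white square (420,251). Not it: round white lid (454,158).
- Divider: (336,221), with the blue felt to its left. The box is at (246,203), with grey pad (232,206) and red pad (264,203).

I'll check these choices in one crop.

Run:
```python
from h import *
b=cv2.imread('pics/top0.png')[125:275,200:445]
cv2.imwrite('pics/crop0.png',cv2.resize(b,None,fx=3.2,fy=3.2,interpolation=cv2.INTER_CUBIC))
```

```text
(no output)
```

View pics/crop0.png

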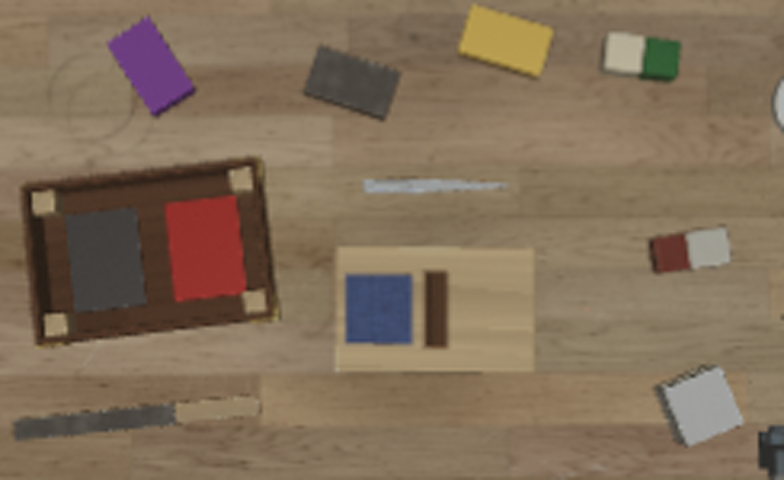

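The crop confirms the choices: the emery block's top centre is at crop (352,83), red bar (690,250), divider grip (436,309) with the blue felt at (378,309), ring box (703,406) with its hinge on the upper-left side. Grey pad is left, red pad is right.

```bash
cat >> h.py <<'E'
def meas(c,roi,mask,z,S=4):
    x0,y0,x1,y1=roi; b=cv2.resize(c['bgr'][y0:y1,x0:x1],None,fx=S,fy=S,interpolation=cv2.INTER_CUBIC)
    m=mask(cv2.cvtColor(b,cv2.COLOR_BGR2HSV).astype(int)).astype(np.uint8)
    m=cv2.morphologyEx(m,cv2.MORPH_OPEN,np.ones((5,5)))
    k=max(cv2.findContours(m,cv2.RETR_EXTERNAL,cv2.CHAIN_APPROX_NONE)[0],key=cv2.contourArea)
    uv=(k.reshape(-1,2)+.5)/S-.5+[x0,y0]
    P=ray(c,uv,z)[:,:2]*1000
    (r,s,a)=cv2.minAreaRect(P.astype(np.float32))
    if s[0]<s[1]: s=s[::-1]; a+=90
    a=(a+90)%180-90
    return np.round(r,1),np.round(s,1),round(a,1)  # centre mm, (long,short), angle of long axis from +x
H=lambda f:(lambda h:f(h[...,0],h[...,1],h[...,2]))
blue=H(lambda h,s,v:(h>100)&(h<130)&(s>90))
red=H(lambda h,s,v:((h<8)|(h>172))&(s>150))
E
python3 - <<'E'
from h import *
c=snap('top')
for n,r,m,z in [('sand',(285,130,335,170),H(lambda h,s,v:(s<55)&(v<105)),.024),
 ('redpad',(245,180,285,225),H(lambda h,s,v:((h<8)|(h>172))&(s>150)&(v>120)),.007),
 ('greypad',(212,180,250,230),H(lambda h,s,v:(s<50)&(v<90)),.007),
 ('box',(195,165,300,245),H(lambda h,s,v:(s>80)&(v<95)),.052),
 ('felt',(300,200,335,240),blue,.006),
 ('grip',(325,200,345,240),H(lambda h,s,v:v<100),.030),
 ('divider',(296,195,375,245),H(lambda h,s,v:(v>150)|((h>90)&(h<140)&(s>60))|(v<100)),.006),
 ('barcream',(412,190,436,215),H(lambda h,s,v:(s<60)&(v>140)),.028),
 ('barred',(398,190,420,215),H(lambda h,s,v:((h<10)|(h>170))&(s>110)&(v<130)),.028),
 ('ring',(395,232,442,270),H(lambda h,s,v:(s<50)&(v>150)),.043),
 ('green',(385,130,420,155),H(lambda h,s,v:(h>45)&(h<80)&(s>100)),.028)]:
    try: print(n,*meas(c,r,m,z))
    except Exception as e: print(n,e)
for n,r in [('sand',(298,143,322,157)),('bar',(405,194,430,212)),('ring',(408,238,434,264))]:
    print(n); h=cv2.cvtColor(c['bgr'],cv2.COLOR_BGR2HSV); print(h[(r[1]+r[3])//2,r[0]:r[2]].tolist())
E
```

```text
sand [637.5   8.3] [69.7 41.2] 72.1
redpad [501.1 130.3] [82.4 59.8] 6.6
greypad [491.6 213.9] [80.9 59.3] 6.3
box [495.7 170.3] [196.  131.5] -83.4
felt [449.8 -13.2] [52.5 49.9] -0.3
grip [449.5 -59.9] [59.8 16.3] -0.4
divider [450.1 -60.1] [167.3 103.7] 89.7
barcream [ 498.2 -285.7] [35.6 31.1] -81.6
barred [ 493.9 -252.5] [28.6 28.4] 6.9
ring [ 370. -275.] [50.2 49.6] -68.2
green [ 655.2 -248.8] [31.6 27. ] -6.5
sand
[[18, 32, 79], [18, 32, 80], [16, 36, 79], [16, 36, 78], [18, 31, 81], [18, 30, 84], [16, 33, 85], [18, 30, 84], [16, 35, 80], [15, 34, 76], [18, 35, 73], [19, 38, 73], [17, 31, 73], [16, 37, 75], [18, 34, 76], [16, 36, 77], [16, 36, 77], [16, 37, 75], [15, 34, 75], [16, 38, 73], [18, 34, 74], [16, 37, 75], [18, 34, 74], [16, 37, 75]]
bar
[[6, 128, 102], [5, 140, 100], [5, 143, 100], [5, 142, 99], [5, 143, 98], [5, 143, 98], [5, 146, 98], [5, 143, 98], [5, 142, 97], [6, 128, 98], [17, 34, 143], [25, 21, 160], [28, 19, 160], [28, 19, 160], [25, 19, 160], [25, 19, 159], [25, 19, 159], [28, 19, 159], [25, 21, 159], [25, 19, 160], [25, 19, 159], [28, 19, 159], [24, 23, 156], [18, 58, 128], [18, 80, 134]]
ring
[[18, 30, 85], [30, 5, 144], [40, 5, 161], [50, 5, 162], [40, 5, 162], [45, 3, 161], [30, 3, 161], [45, 3, 161], [45, 3, 161], [45, 3, 162], [45, 3, 161], [45, 3, 161], [30, 3, 161], [50, 5, 162], [45, 3, 160], [40, 5, 161], [40, 5, 161], [30, 3, 161], [40, 5, 161], [45, 3, 161], [45, 3, 161], [45, 3, 162], [17, 74, 148], [16, 88, 147], [17, 89, 146], [17, 85, 141]]
```

```bash
cat >> h.py <<'E'
from scipy.spatial.transform import Rotation as Ro
def plan(x,y,z,psi):
    o=readout.get_obs(); R=Ro.from_quat(o['tool_rot']).as_matrix()
    d=R.T@(np.array([x,y,z])-o['eef_pos']*1000)
    cur=np.degrees(np.arctan2(R[1,1],R[0,1]))
    print('shift',np.round(d,1),'spin',round((cur-psi+180)%360-180,1),'| at',np.round(o['eef_pos']*1000,1),'psi',round(cur,1),'q6',round(float(np.degrees(o['joint_pos'][5]))),'w',round(o['grip_width']*1000,1),'F',round(o['grasp_force'],1),'t',o['clock'])
E
python3 - <<'E'
from h import *
plan(637.5,8.3,110,162.1)
b=cv2.imread('pics/scene0.png')[270:340,310:410]
cv2.imwrite('pics/ring0.png',cv2.resize(b,None,fx=6,fy=6,interpolation=cv2.INTER_CUBIC))
E
```

```text
shift [-601.5 -288.   121.1] spin -90.7 | at [159.4 473.4 230.6] psi 71.4 q6 90 w 85.6 F 0.0 t 0.15
```

View pics/ring0.png

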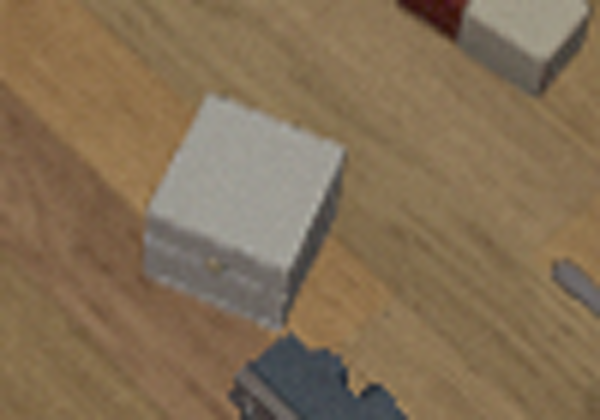

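The clasp at (213,263) in the crop is on the face nearest the robot. So the hinge is on the far side, and I grip the ring box across its other two sides (about -68°).

Call:
jog_arm --motion '[{"x": -60,"y": -28,"z": 10,"spin": -10},{"x": -120,"y": -57,"z": 25,"spin": -20},{"x": -180,"y": -86,"z": 36,"spin": -30},{"x": -240,"y": -115,"z": 48,"spin": -40},{"x": -300,"y": -144,"z": 60,"spin": -50},{"x": -360,"y": -172,"z": 70,"spin": -60},{"x": -420,"y": -201,"z": 80,"spin": -70},{"x": -480,"y": -230,"z": 90,"spin": -80}]'

```text
validation failed for argument at $.mo...
```

```bash
python3 -c "
from h import *
plan(637.5,8.3,100,162.1)"
```

```text
shift [-601.5 -288.   131.1] spin -90.7 | at [159.4 473.4 230.6] psi 71.4 q6 90 w 85.6 F 0.0 t 0.15
```

Call:
jog_arm --motion '[{"x": -60,"y": -28,"z": 10,"spin": -10,"fingers": -1},{"x": -120,"y": -57,"z": 25,"spin": -20,"fingers": -1},{"x": -180,"y": -86,"z": 36,"spin": -30,"fingers": -1},{"x": -240,"y": -115,"z": 48,"spin": -40,"fingers": -1},{"x": -300,"y": -144,"z": 60,"spin": -50,"fingers": -1},{"x": -360,"y": -172,"z": 70,"spin": -60,"fingers": -1},{"x": -420,"y": -201,"z": 80,"spin": -70,"fingers": -1},{"x": -480,"y": -230,"z": 90,"spin": -80,"fingers": -1}]'

```text
clock: 1.15
eef_pos: [0.4719, 0.1713, 0.1562]
tool_rot: [-0.473, 0.881, 0.0, -0.0]
ft_force: [0.9, 1.3, -0.7]
grip_width: 0.0854
grasp_force: 0.0
```

```bash
python3 -c "
from h import *
plan(637.5,8.3,100,162.1)"
```

```text
shift [  44.4 -228.1   56.2] spin -15.6 | at [471.9 171.3 156.2] psi 146.5 q6 -37 w 85.4 F 0.0 t 1.15
```

Call:
jog_arm --motion '[{"x": 22,"y": -114,"z": 28,"spin": -10,"fingers": -1},{"x": 44,"y": -228,"z": 56,"spin": -15.6,"fingers": -1},{"x": 44,"y": -228,"z": 56,"spin": -15.6,"fingers": -0.5},{"x": 44,"y": -228,"z": 56,"spin": -15.6,"fingers": -0.5},{"x": 44,"y": -228,"z": 56,"spin": -15.6,"fingers": -0.5},{"x": 44,"y": -228,"z": 56,"spin": -15.6,"fingers": -0.5}]'

```text
clock: 1.9
eef_pos: [0.6349, 0.0091, 0.0999]
tool_rot: [-0.586, 0.81, 0.001, -0.001]
ft_force: [0.8, 0.3, 0.5]
grip_width: 0.0641
grasp_force: 0.0
```

```bash
python3 -c "
from h import *
plan(637.5,8.3,3,162.1)"
```

```text
shift [-0.1 -2.9 96.9] spin -0.4 | at [634.9   9.1  99.9] psi 161.7 q6 -71 w 64.1 F 0.0 t 1.9
```

Call:
jog_arm --motion '[{"x": 0,"y": -3,"z": 40,"spin": -0.4,"fingers": -0.5},{"x": 0,"y": -3,"z": 80,"spin": -0.4,"fingers": -0.5},{"x": 0,"y": -3,"z": 97,"spin": -0.4,"fingers": -0.5},{"x": 0,"y": -3,"z": 97,"spin": -0.4,"fingers": -0.5},{"x": 0,"y": -3,"z": 97,"spin": -0.4,"fingers": 0.3},{"x": 0,"y": -3,"z": 97,"spin": -0.4,"fingers": 0.3},{"x": 0,"y": -3,"z": 97,"spin": -0.4,"fingers": 0.3},{"x": 0,"y": -3,"z": 97,"spin": -0.4,"fingers": 0.3}]'

```text
clock: 2.9
eef_pos: [0.6405, 0.0083, 0.0062]
tool_rot: [-0.589, 0.808, -0.001, 0.002]
ft_force: [-0.4, 0.2, 6.6]
grip_width: 0.0408
grasp_force: 62.5
```

Run:
```python
from h import *
plan(491.6,213.9,120,96.5)
c=snap('scene'); p=proj(c,[.637,.008,.03])[0].astype(int)
b=c['bgr'][p[1]-50:p[1]+50,p[0]-60:p[0]+60]
cv2.imwrite('pics/g1.png',cv2.resize(b,None,fx=5,fy=5))
```

```text
shift [-150.2  204.3 -114.4] spin 65.6 | at [640.5   8.3   6.2] psi 162.1 q6 -71 w 40.8 F 62.5 t 2.9
```

View pics/g1.png

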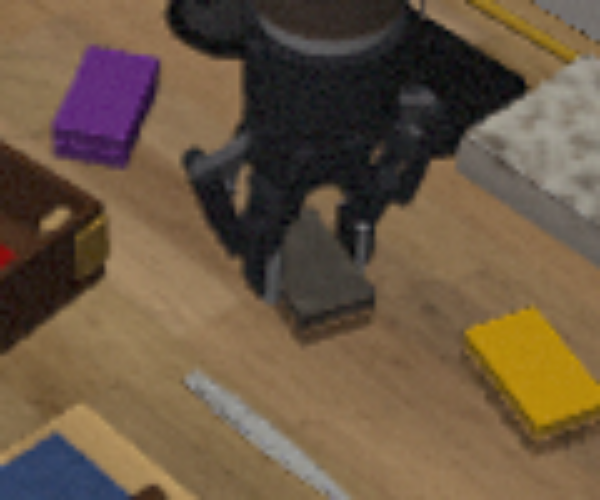

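Emery block gripped (40.8 mm); yellow block untouched. Next: lift it and carry it over the grey pad.

Call:
jog_arm --motion '[{"x": 0,"y": 0,"z": -50,"spin": 0,"fingers": 0.3},{"x": -15,"y": 20,"z": -90,"spin": 9,"fingers": 0.3},{"x": -40,"y": 55,"z": -100,"spin": 19,"fingers": 0.3},{"x": -70,"y": 95,"z": -100,"spin": 29,"fingers": 0.3},{"x": -100,"y": 136,"z": -100,"spin": 39,"fingers": 0.3},{"x": -125,"y": 170,"z": -100,"spin": 49,"fingers": 0.3},{"x": -150,"y": 204,"z": -100,"spin": 58,"fingers": 0.3},{"x": -150,"y": 204,"z": -100,"spin": 65.6,"fingers": 0.3}]'

```text
clock: 3.95
eef_pos: [0.4885, 0.2157, 0.1041]
tool_rot: [-0.057, 0.998, 0.0, -0.0]
ft_force: [0.4, -0.9, -1.2]
grip_width: 0.0408
grasp_force: 61.7
```

Call:
jog_arm --motion '[{"x": 0,"y": 0,"z": 0,"spin": 0,"fingers": 0.3},{"x": 0,"y": 0,"z": 0,"spin": 0,"fingers": 0.3}]'

```text
clock: 4.2
eef_pos: [0.4907, 0.2132, 0.1039]
tool_rot: [-0.058, 0.998, 0.0, 0.0]
ft_force: [-0.5, 0.5, -0.5]
grip_width: 0.0407
grasp_force: 61.7
```

Run:
```python
from h import *
plan(491.6,213.9,14,96.5)
c=snap('top'); 
b=c['bgr'][150:270,180:340]
cv2.imwrite('pics/g2.png',cv2.resize(b,None,fx=4,fy=4))
```

```text
shift [-0.9  0.6 89.9] spin 0.1 | at [490.7 213.2 103.9] psi 96.6 q6 17 w 40.7 F 61.7 t 4.2
```

View pics/g2.png

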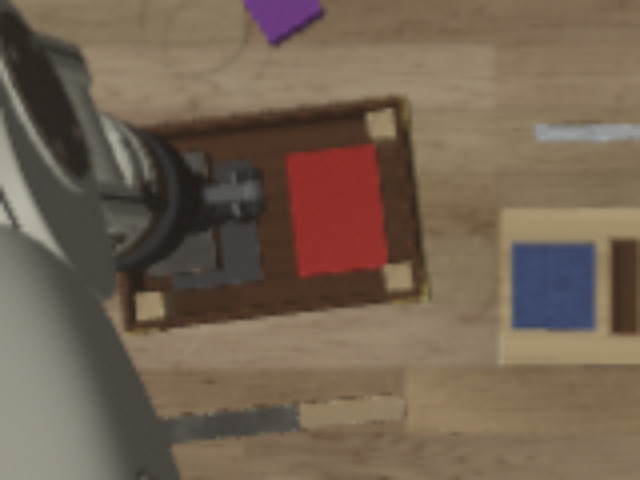

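The picture shows the block lined up over the grey pad, held level. Next I lower it.

Call:
jog_arm --motion '[{"x": -1,"y": 1,"z": 40,"spin": 0,"fingers": 0.3},{"x": -1,"y": 1,"z": 70,"spin": 0,"fingers": 0.3},{"x": -1,"y": 1,"z": 84,"spin": 0,"fingers": 0.3},{"x": -1,"y": 1,"z": 89,"spin": 0,"fingers": 0.3},{"x": -1,"y": 1,"z": 90,"spin": 0,"fingers": 0.3},{"x": -1,"y": 1,"z": 90,"spin": 0,"fingers": 0.3}]'

```text
clock: 5.0
eef_pos: [0.4922, 0.2149, 0.0147]
tool_rot: [-0.057, 0.998, 0.0, 0.001]
ft_force: [0.6, -0.1, -1.5]
grip_width: 0.0405
grasp_force: 61.7
```

Call:
jog_arm --motion '[{"x": 0,"y": 0,"z": 0,"spin": 0,"fingers": -0.2},{"x": 0,"y": 0,"z": 0,"spin": 0,"fingers": -0.2},{"x": 0,"y": 0,"z": 0,"spin": 0,"fingers": -0.2},{"x": 0,"y": 0,"z": -25,"spin": 0,"fingers": -0.2},{"x": 0,"y": 0,"z": -60,"spin": 0,"fingers": -0.2},{"x": 0,"y": 0,"z": -120,"spin": 0,"fingers": -0.2},{"x": 0,"y": 0,"z": -120,"spin": 0,"fingers": -0.2}]'

```text
clock: 5.88
eef_pos: [0.495, 0.2162, 0.1392]
tool_rot: [-0.057, 0.998, 0.002, 0.005]
ft_force: [0.2, 0.7, -1.4]
grip_width: 0.0515
grasp_force: 0.0
```

Run:
```python
from h import *
plan(496,-268,120,8.2)
```

```text
shift [  54.4 -481.3   17. ] spin 88.3 | at [495.  216.2 139.2] psi 96.5 q6 17 w 51.5 F 0.0 t 5.875
```

Call:
jog_arm --motion '[{"x": 7,"y": -60,"z": 2,"spin": 10,"fingers": -0.5},{"x": 14,"y": -120,"z": 4,"spin": 20,"fingers": -0.5},{"x": 21,"y": -180,"z": 6,"spin": 30,"fingers": -0.5},{"x": 28,"y": -240,"z": 8,"spin": 40,"fingers": -0.5},{"x": 34,"y": -300,"z": 10,"spin": 50,"fingers": -0.5},{"x": 41,"y": -360,"z": 12,"spin": 60,"fingers": -0.5},{"x": 48,"y": -420,"z": 15,"spin": 70,"fingers": -0.5},{"x": 54,"y": -480,"z": 17,"spin": 80,"fingers": -0.5}]'

```text
clock: 6.88
eef_pos: [0.4916, -0.2701, 0.1158]
tool_rot: [0.6, 0.8, 0.0, -0.0]
ft_force: [0.7, -0.3, 0.3]
grip_width: 0.0639
grasp_force: 0.0
```

Call:
jog_arm --motion '[{"x": 0,"y": 0,"z": 0,"spin": 8,"fingers": -0.5},{"x": 0,"y": 0,"z": 0,"spin": 8,"fingers": -0.5},{"x": 0,"y": 0,"z": 0,"spin": 8,"fingers": -0.5}]'

```text
clock: 7.25
eef_pos: [0.492, -0.2677, 0.1162]
tool_rot: [0.651, 0.759, -0.0, -0.001]
ft_force: [-0.4, 0.9, 0.4]
grip_width: 0.0641
grasp_force: 0.0
```

Run:
```python
from h import *
plan(496,-268,4,8.2)
c=snap('top')
print('sand',meas(c,(205,175,250,235),H(lambda h,s,v:(s<60)&(v>62)&(v<110)),.031))
b=np.hstack([c['bgr'][165:245,200:300],c['bgr'][165:245,370:470]])
cv2.imwrite('pics/g3.png',cv2.resize(b,None,fx=4,fy=4))
```

```text
shift [ -1.    4.  112.2] spin 0.5 | at [ 492.  -267.7  116.2] psi 8.7 q6 53 w 64.1 F 0.0 t 7.25
sand (array([490.2, 208.9]), array([79.3, 58.3]), 6.1)
```

View pics/g3.png

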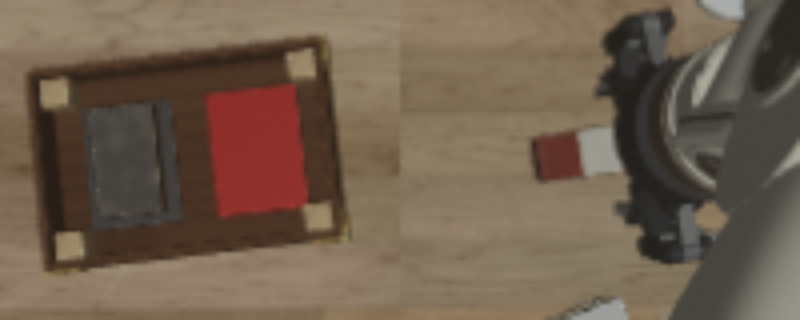

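The block lies flat on the grey pad, top centre near crop (124,163). The bar is under the gripper, with its red end at crop (558,157). Descending.

Call:
jog_arm --motion '[{"x": -1,"y": 4,"z": 50,"spin": 0.5,"fingers": -0.5},{"x": -1,"y": 4,"z": 90,"spin": 0.5,"fingers": -0.5},{"x": -1,"y": 4,"z": 110,"spin": 0.5,"fingers": -0.5},{"x": -1,"y": 4,"z": 110,"spin": 0.5,"fingers": 0.5},{"x": -1,"y": 4,"z": 110,"spin": 0.5,"fingers": 0.5},{"x": -1,"y": 4,"z": 110,"spin": 0.5,"fingers": 0.5},{"x": -1,"y": 4,"z": 110,"spin": 0.5,"fingers": 0.5},{"x": -1,"y": 4,"z": 110,"spin": 0.5,"fingers": 0.5}]'

```text
clock: 8.3
eef_pos: [0.4971, -0.2691, 0.0077]
tool_rot: [0.656, 0.755, 0.0, 0.001]
ft_force: [-0.2, 1.7, 3.4]
grip_width: 0.0309
grasp_force: 61.3
```

Run:
```python
from h import *
plan(501.1,130.3,110,96.5)
c=snap('top'); print(ray(c,[[230.9,205.9]],.031)*1000)
print('barred',meas(c,(395,190,420,215),H(lambda h,s,v:((h<10)|(h>170))&(s>110)&(v<130)),.028))
print('barred bright',meas(c,(395,190,420,215),H(lambda h,s,v:((h<10)|(h>170))&(s>110)&(v<130)&(v>85)),.028))
```

```text
shift [ 394.8   60.  -102.5] spin -88.5 | at [ 497.1 -269.1    7.7] psi 8.0 q6 54 w 30.9 F 61.3 t 8.3
[[490.1209205  213.14234645  31.        ]]
barred (array([ 495., -251.]), array([29.3, 25. ]), 8.9)
barred bright (array([ 495. , -250.9]), array([29.2, 19.6]), 10.8)
```

Call:
jog_arm --motion '[{"x": 0,"y": 0,"z": -60,"spin": 0,"fingers": 0.5},{"x": 40,"y": 6,"z": -100,"spin": -10,"fingers": 0.5},{"x": 100,"y": 15,"z": -102,"spin": -20,"fingers": 0.5},{"x": 160,"y": 24,"z": -102,"spin": -30,"fingers": 0.5},{"x": 220,"y": 33,"z": -102,"spin": -40,"fingers": 0.5},{"x": 280,"y": 42,"z": -102,"spin": -50,"fingers": 0.5},{"x": 340,"y": 51,"z": -102,"spin": -60,"fingers": 0.5},{"x": 395,"y": 60,"z": -102,"spin": -70,"fingers": 0.5}]'

```text
clock: 9.35
eef_pos: [0.5001, 0.1326, 0.1085]
tool_rot: [0.101, 0.995, -0.0, -0.0]
ft_force: [1.7, -0.7, -1.2]
grip_width: 0.0307
grasp_force: 60.5
```

Call:
jog_arm --motion '[{"x": 0,"y": 0,"z": 0,"spin": -10,"fingers": 0.5},{"x": 0,"y": 0,"z": 0,"spin": -18.5,"fingers": 0.5},{"x": 0,"y": 0,"z": 0,"spin": -18.5,"fingers": 0.5},{"x": 0,"y": 0,"z": 0,"spin": -18.5,"fingers": 0.5}]'

```text
clock: 9.85
eef_pos: [0.5004, 0.1304, 0.1085]
tool_rot: [-0.056, 0.998, -0.0, -0.0]
ft_force: [-0.6, -0.5, -2.3]
grip_width: 0.0303
grasp_force: 60.6
```

Run:
```python
from h import *
plan(501.1,130.3,15.5,96.5)
c=snap('top'); 
b=c['bgr'][150:270,180:340]
cv2.imwrite('pics/g4.png',cv2.resize(b,None,fx=4,fy=4))
```

```text
shift [-0.7 -0.1 93. ] spin -0.1 | at [500.4 130.4 108.5] psi 96.4 q6 8 w 30.3 F 60.6 t 9.85
```

View pics/g4.png

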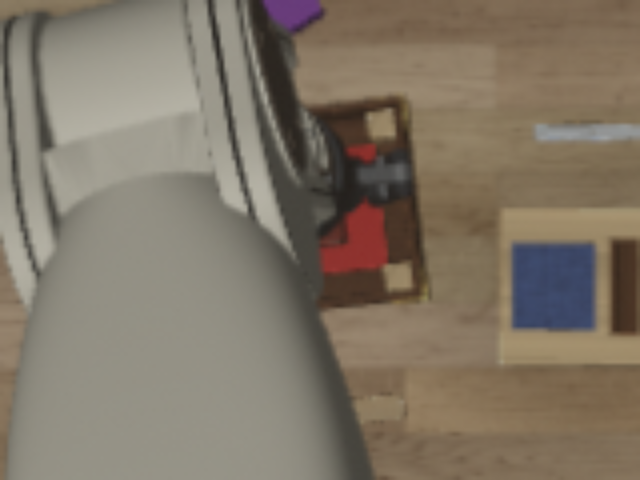

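The bar is over the red pad and square to it. Lower and release.

Call:
jog_arm --motion '[{"x": -1,"y": 0,"z": 45,"spin": 0,"fingers": 0.5},{"x": -1,"y": 0,"z": 75,"spin": 0,"fingers": 0.5},{"x": -1,"y": 0,"z": 88,"spin": 0,"fingers": 0.5},{"x": -1,"y": 0,"z": 93,"spin": 0,"fingers": 0.5},{"x": -1,"y": 0,"z": 93,"spin": 0,"fingers": 0.5},{"x": -1,"y": 0,"z": 93,"spin": 0,"fingers": 0.5}]'

```text
clock: 10.65
eef_pos: [0.5027, 0.1311, 0.0169]
tool_rot: [-0.057, 0.998, 0.0, 0.001]
ft_force: [-0.4, 0.2, -1.3]
grip_width: 0.0303
grasp_force: 60.6
```

Call:
jog_arm --motion '[{"x": 0,"y": 0,"z": 0,"spin": 0,"fingers": 0},{"x": 0,"y": 0,"z": 0,"spin": 0,"fingers": 0},{"x": 0,"y": 0,"z": 0,"spin": 0,"fingers": 0},{"x": 0,"y": 0,"z": -25,"spin": 0,"fingers": 0},{"x": 0,"y": 0,"z": -60,"spin": 0,"fingers": 0},{"x": 0,"y": 0,"z": -110,"spin": 0,"fingers": 0},{"x": 0,"y": 0,"z": -110,"spin": 0,"fingers": 0}]'

```text
clock: 11.52
eef_pos: [0.505, 0.1317, 0.1302]
tool_rot: [-0.057, 0.998, 0.001, 0.005]
ft_force: [0.8, 0.6, 0.2]
grip_width: 0.0422
grasp_force: 0.0
```

Run:
```python
from h import *
plan(449.5,-59.9,100,90)
```

```text
shift [  77.2 -184.1   29.2] spin 6.5 | at [505.  131.7 130.2] psi 96.5 q6 8 w 42.2 F 0.0 t 11.525
```

Call:
jog_arm --motion '[{"x": 25,"y": -60,"z": 5,"spin": 3,"fingers": 0},{"x": 50,"y": -120,"z": 15,"spin": 6.5,"fingers": 0},{"x": 77,"y": -184,"z": 29,"spin": 6.5,"fingers": 0},{"x": 77,"y": -184,"z": 29,"spin": 6.5,"fingers": 0},{"x": 77,"y": -184,"z": 29,"spin": 6.5,"fingers": 0},{"x": 77,"y": -184,"z": 29,"spin": 6.5,"fingers": 0}]'

```text
clock: 12.28
eef_pos: [0.4468, -0.0598, 0.0968]
tool_rot: [-0.001, 1.0, 0.0, 0.0]
ft_force: [-0.2, 0.2, 0.3]
grip_width: 0.0427
grasp_force: 0.0
```

Run:
```python
from h import *
plan(449.5,-59.9,22,90)
c=snap('top'); 
b=c['bgr'][150:270,180:340]
cv2.imwrite('pics/g5.png',cv2.resize(b,None,fx=4,fy=4))
```

```text
shift [-2.7 -0.2 74.8] spin 0.1 | at [446.8 -59.8  96.8] psi 90.1 q6 -8 w 42.7 F 0.0 t 12.275
```

View pics/g5.png

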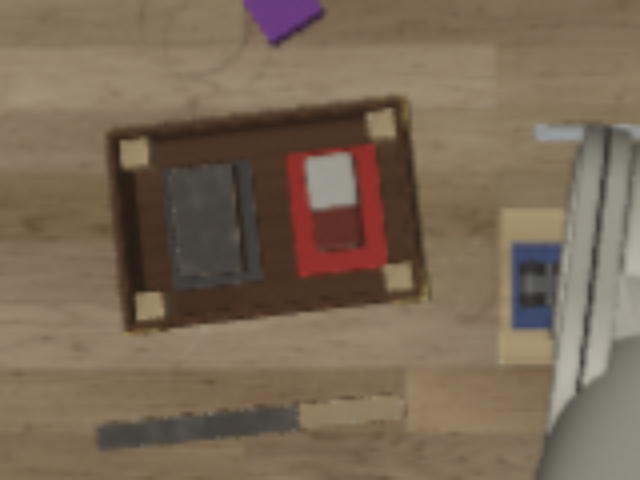

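Both pieces lie flat and centred: emery top at crop (203,222), bar at (332,200). Next, the divider grip.

Call:
jog_arm --motion '[{"x": -2.7,"y": 0,"z": 50,"spin": 0,"fingers": 0},{"x": -2.7,"y": 0,"z": 72,"spin": 0,"fingers": 0},{"x": -2.7,"y": 0,"z": 80,"spin": 0,"fingers": 0},{"x": -2.7,"y": 0,"z": 80,"spin": 0,"fingers": 0},{"x": -2.7,"y": 0,"z": 80,"spin": 0,"fingers": 1},{"x": -2.7,"y": 0,"z": 80,"spin": 0,"fingers": 1},{"x": -2.7,"y": 0,"z": 80,"spin": 0,"fingers": 1},{"x": -2.7,"y": 0,"z": 80,"spin": 0,"fingers": 1}]'

```text
clock: 13.32
eef_pos: [0.4499, -0.0608, 0.018]
tool_rot: [-0.0, 1.0, 0.0, 0.001]
ft_force: [-0.8, 1.6, 6.1]
grip_width: 0.0102
grasp_force: 61.1
```

Run:
```python
from h import *
plan(496.3,172.1,120,96.5)
```

```text
shift [ -46.8  232.9 -101.9] spin -6.5 | at [449.9 -60.8  18. ] psi 90.0 q6 -8 w 10.2 F 61.1 t 13.325
```

Call:
jog_arm --motion '[{"x": 0,"y": 0,"z": -30,"spin": 0,"fingers": 1},{"x": 0,"y": 0,"z": -70,"spin": 0,"fingers": 1},{"x": 0,"y": 20,"z": -100,"spin": -1,"fingers": 1},{"x": -10,"y": 70,"z": -110,"spin": -3,"fingers": 1},{"x": -20,"y": 120,"z": -110,"spin": -5,"fingers": 1},{"x": -33,"y": 170,"z": -110,"spin": -6.5,"fingers": 1},{"x": -42,"y": 210,"z": -110,"spin": -6.5,"fingers": 1},{"x": -47,"y": 233,"z": -110,"spin": -6.5,"fingers": 1}]'

```text
clock: 14.32
eef_pos: [0.4957, 0.1742, 0.1266]
tool_rot: [-0.058, 0.998, 0.0, 0.0]
ft_force: [-0.1, -0.8, -1.5]
grip_width: 0.0105
grasp_force: 60.1
```

Call:
jog_arm --motion '[{"x": 0,"y": 0,"z": 0,"spin": 0,"fingers": 1},{"x": 0,"y": 0,"z": 0,"spin": 0,"fingers": 1},{"x": 0,"y": 0,"z": 0,"spin": 0,"fingers": 1}]'

```text
clock: 14.7
eef_pos: [0.4953, 0.1712, 0.1267]
tool_rot: [-0.056, 0.998, -0.0, -0.0]
ft_force: [-0.5, -0.3, -1.7]
grip_width: 0.0102
grasp_force: 60.1
```

Run:
```python
from h import *
plan(496.3,172.1,70,96.5)
c=snap('scene'); 
b=c['bgr'][80:230,180:360]
cv2.imwrite('pics/g6.png',cv2.resize(b,None,fx=4,fy=4))
```

```text
shift [-1.1  0.8 56.7] spin -0.0 | at [495.3 171.2 126.7] psi 96.5 q6 13 w 10.2 F 60.1 t 14.7
```

View pics/g6.png

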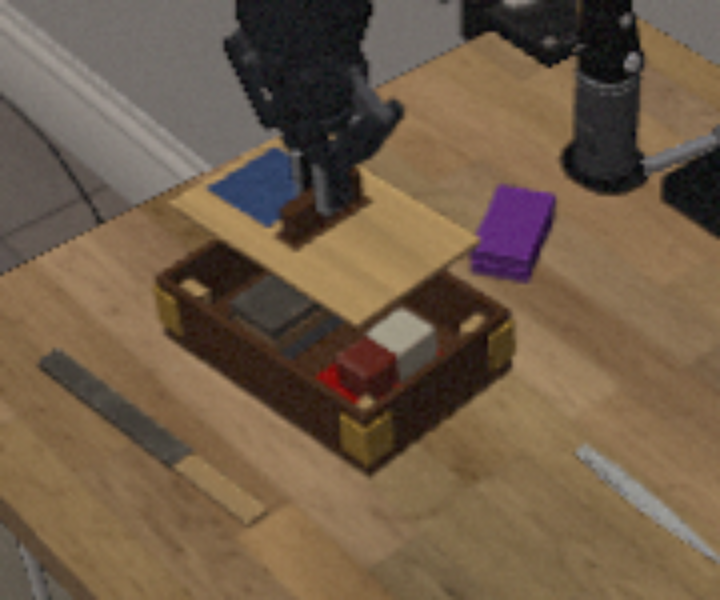

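The divider hangs level and square over the box. Lowering it onto the posts.

Call:
jog_arm --motion '[{"x": -1,"y": 1,"z": 30,"spin": 0,"fingers": 1},{"x": -1,"y": 1,"z": 50,"spin": 0,"fingers": 1},{"x": -1,"y": 1,"z": 58,"spin": 0,"fingers": 1},{"x": -1,"y": 1,"z": 64,"spin": 0,"fingers": 1},{"x": -1,"y": 1,"z": 68,"spin": 0,"fingers": 1},{"x": -1,"y": 1,"z": 69,"spin": 0,"fingers": 1},{"x": -1,"y": 1,"z": 69,"spin": 0,"fingers": 1},{"x": -1,"y": 1,"z": 69,"spin": 0,"fingers": 1}]'

```text
clock: 15.75
eef_pos: [0.4967, 0.1735, 0.0581]
tool_rot: [-0.057, 0.998, 0.0, 0.0]
ft_force: [0.6, 0.1, -1.0]
grip_width: 0.0102
grasp_force: 60.1
```

Call:
jog_arm --motion '[{"x": 0,"y": 0,"z": 0.5,"spin": 0,"fingers": 0.2},{"x": 0,"y": 0,"z": 0.5,"spin": 0,"fingers": 0.2},{"x": 0,"y": 0,"z": 0.5,"spin": 0,"fingers": 0.2},{"x": 0,"y": 0,"z": 0.5,"spin": 0,"fingers": 0.2},{"x": 0,"y": 0,"z": -20,"spin": 0,"fingers": 0.2},{"x": 0,"y": 0,"z": -60,"spin": 0,"fingers": 0},{"x": 0,"y": 0,"z": -100,"spin": 0,"fingers": -0.5},{"x": 0,"y": 0,"z": -100,"spin": 0,"fingers": -0.5}]'

```text
clock: 16.75
eef_pos: [0.499, 0.1742, 0.1614]
tool_rot: [-0.057, 0.998, 0.001, 0.004]
ft_force: [0.8, -0.1, -0.2]
grip_width: 0.0644
grasp_force: 0.0
```

Run:
```python
from h import *
plan(370,-275,130,111.8)
```

```text
shift [ 179.5 -431.7   29.3] spin -15.3 | at [499.  174.2 161.4] psi 96.5 q6 13 w 64.4 F 0.0 t 16.75
```

Call:
jog_arm --motion '[{"x": 24,"y": -57,"z": 0,"spin": -2,"fingers": -0.5},{"x": 48,"y": -114,"z": 0,"spin": -4,"fingers": -0.5},{"x": 72,"y": -171,"z": 0,"spin": -6,"fingers": -0.5},{"x": 96,"y": -228,"z": 5,"spin": -8,"fingers": -0.5},{"x": 120,"y": -286,"z": 10,"spin": -10,"fingers": -0.5},{"x": 144,"y": -343,"z": 15,"spin": -12,"fingers": -0.5},{"x": 168,"y": -400,"z": 22,"spin": -14,"fingers": -0.5},{"x": 179.5,"y": -431.7,"z": 29,"spin": -15.3,"fingers": -0.5}]'

```text
clock: 17.75
eef_pos: [0.3656, -0.2782, 0.1277]
tool_rot: [-0.188, 0.982, 0.0, -0.0]
ft_force: [0.6, 0.6, 0.7]
grip_width: 0.0645
grasp_force: 0.0
```

Call:
jog_arm --motion '[{"x": 0,"y": 0,"z": 0,"spin": 0,"fingers": -0.6},{"x": 0,"y": 0,"z": 0,"spin": 0,"fingers": -0.6},{"x": 0,"y": 0,"z": 0,"spin": 0,"fingers": -0.6}]'

```text
clock: 18.12
eef_pos: [0.3675, -0.2749, 0.1286]
tool_rot: [-0.19, 0.982, 0.0, -0.0]
ft_force: [0.0, 0.6, -0.3]
grip_width: 0.0684
grasp_force: 0.0
```

Run:
```python
from h import *
plan(370,-275,15,111.8)
c=snap('top')
print('felt',meas(c,(205,175,250,235),blue,.045)); print('grip',meas(c,(225,185,268,225),H(lambda h,s,v:v<75),.069))
b=np.hstack([c['bgr'][165:255,200:300],c['bgr'][195:285,360:460]])
cv2.imwrite('pics/g7.png',cv2.resize(b,None,fx=4,fy=4))
```

```text
shift [ -2.3  -1.1 113.6] spin 0.1 | at [ 367.5 -274.9  128.6] psi 111.9 q6 -59 w 68.4 F 0.0 t 18.125
felt (array([490.7, 218.3]), array([53.4, 52.3]), 6.1)
grip (array([494.9, 168.1]), array([57.7, 15.5]), 6.8)
```

View pics/g7.png

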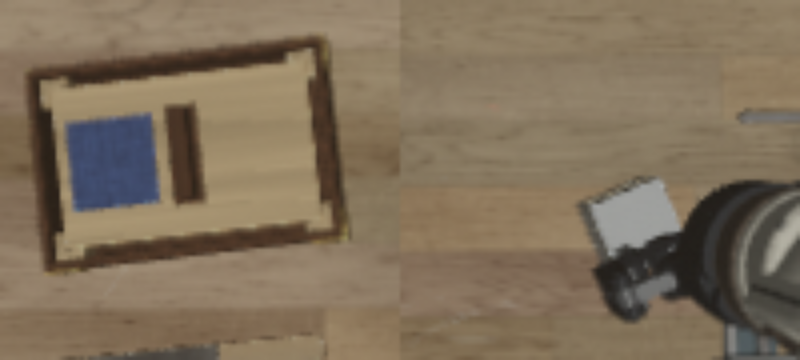

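The divider sits level in the box, with blue felt at crop (113,162). The ring box is under the gripper at crop (630,235). The vise at top px (440–463, 258–300) is close by, so I check clearance first.

Run:
```python
from h import *
c=snap('top'); s=snap('scene')
for z in (0,.05,.1): print(z,np.round(ray(c,[[440,258],[440,272],[438,290]],z)*1000)[:,:2].tolist(),np.round(ray(s,[[358,330],[380,342],[332,366]],z)*1000)[:,:2].tolist())
```

```text
0 [[350.0, -341.0], [312.0, -340.0], [265.0, -334.0]] [[350.0, -314.0], [364.0, -361.0], [262.0, -333.0]]
0.05 [[353.0, -325.0], [318.0, -325.0], [272.0, -319.0]] [[329.0, -330.0], [342.0, -373.0], [247.0, -348.0]]
0.1 [[357.0, -310.0], [323.0, -309.0], [280.0, -304.0]] [[309.0, -345.0], [321.0, -386.0], [231.0, -362.0]]
```

The vise's near corner is low (about 30 mm) at (351,-333), so it clears. Descending.

Call:
jog_arm --motion '[{"x": -2,"y": -1,"z": 50,"spin": 0,"fingers": -0.6},{"x": -2,"y": -1,"z": 90,"spin": 0,"fingers": -0.6},{"x": -2,"y": -1,"z": 110,"spin": 0,"fingers": -0.6},{"x": -2,"y": -1,"z": 110,"spin": 0,"fingers": -0.6},{"x": -2,"y": -1,"z": 110,"spin": 0,"fingers": 0.1},{"x": -2,"y": -1,"z": 110,"spin": 0,"fingers": 0.1},{"x": -2,"y": -1,"z": 110,"spin": 0,"fingers": 0.1},{"x": -2,"y": -1,"z": 110,"spin": 0,"fingers": 0.1}]'

```text
clock: 19.27
eef_pos: [0.3706, -0.2769, 0.02]
tool_rot: [-0.189, 0.982, -0.001, 0.001]
ft_force: [-0.1, 0.2, 6.9]
grip_width: 0.0491
grasp_force: 64.0
```

Run:
```python
from h import *
plan(490.7,218.5,150,186.5)
```

```text
shift [-296.   414.8 -130.5] spin -74.7 | at [ 370.6 -276.9   20. ] psi 111.8 q6 -59 w 49.1 F 64.0 t 19.275
```

Call:
jog_arm --motion '[{"x": 0,"y": 0,"z": -50,"spin": 0,"fingers": 0.1},{"x": -8,"y": 12,"z": -105,"spin": -5,"fingers": 0.1},{"x": -40,"y": 56,"z": -125,"spin": -15,"fingers": 0.1},{"x": -74,"y": 104,"z": -130,"spin": -25,"fingers": 0.1},{"x": -108,"y": 152,"z": -130,"spin": -35,"fingers": 0.1},{"x": -142,"y": 200,"z": -130,"spin": -45,"fingers": 0.1},{"x": -176,"y": 248,"z": -130,"spin": -55,"fingers": 0.1},{"x": -210,"y": 296,"z": -130,"spin": -65,"fingers": 0.1}]'

```text
clock: 20.27
eef_pos: [0.4544, 0.0785, 0.1489]
tool_rot: [-0.689, 0.724, -0.0, 0.0]
ft_force: [0.0, -0.9, -0.2]
grip_width: 0.0487
grasp_force: 63.2
```

Run:
```python
from h import *
plan(490.7,218.5,150,186.5)
```

```text
shift [-141.6  -29.3   -1.1] spin -9.3 | at [454.4  78.5 148.9] psi 177.2 q6 -77 w 48.7 F 63.2 t 20.275
```

Call:
jog_arm --motion '[{"x": -50,"y": -10,"z": 0,"spin": -9,"fingers": 0.1},{"x": -95,"y": -20,"z": 0,"spin": -9,"fingers": 0.1},{"x": -130,"y": -28,"z": 0,"spin": -9,"fingers": 0.1},{"x": -138,"y": -29,"z": 0,"spin": -9,"fingers": 0.1},{"x": -138,"y": -29,"z": 0,"spin": -9,"fingers": 0.1},{"x": -138,"y": -29,"z": 0,"spin": -9,"fingers": 0.1}]'

```text
clock: 21.02
eef_pos: [0.4905, 0.2117, 0.1486]
tool_rot: [0.742, -0.671, -0.0, 0.001]
ft_force: [0.2, 0.3, -0.3]
grip_width: 0.0491
grasp_force: 63.2
```

Run:
```python
from h import *
plan(490.7,218.5,66,186.5)
c=snap('scene'); 
b=c['bgr'][80:230,160:340]
cv2.imwrite('pics/g8.png',cv2.resize(b,None,fx=4,fy=4))
```

```text
shift [-6.8 -1.  82.6] spin -0.7 | at [490.5 211.7 148.6] psi -174.2 q6 -72 w 49.1 F 63.2 t 21.025
```

View pics/g8.png

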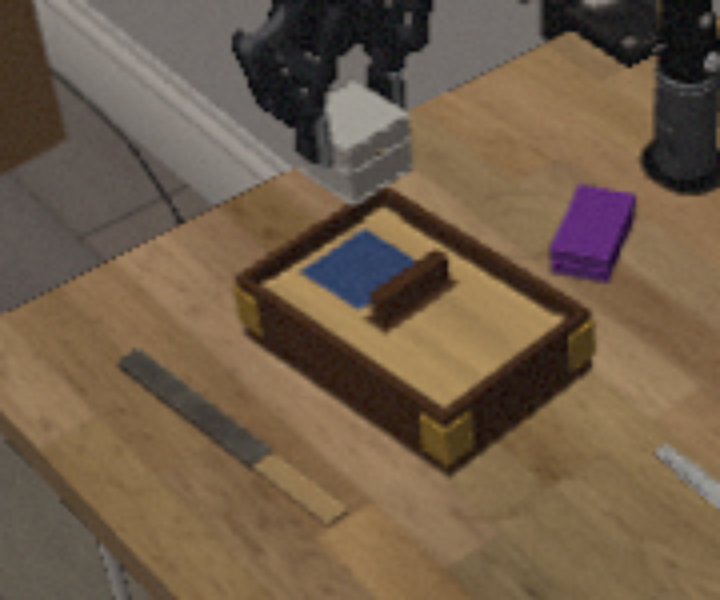

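The ring box is held upright, clasp facing the grip, hinge toward the box end wall. Lowering onto the felt.

Call:
jog_arm --motion '[{"x": -7,"y": -1,"z": 35,"spin": -0.7,"fingers": 0.1},{"x": -7,"y": -1,"z": 60,"spin": -0.7,"fingers": 0.1},{"x": -7,"y": -1,"z": 73,"spin": -0.7,"fingers": 0.1},{"x": -7,"y": -1,"z": 79,"spin": -0.7,"fingers": 0.1},{"x": -7,"y": -1,"z": 82,"spin": -0.7,"fingers": 0.1},{"x": -7,"y": -1,"z": 83,"spin": -0.7,"fingers": 0.1},{"x": -7,"y": -1,"z": 83,"spin": -0.7,"fingers": 0.1}]'

```text
clock: 21.95
eef_pos: [0.4916, 0.2202, 0.0663]
tool_rot: [0.746, -0.666, 0.0, -0.001]
ft_force: [-0.1, 1.5, 0.0]
grip_width: 0.0488
grasp_force: 63.2
```

Call:
jog_arm --motion '[{"x": 0,"y": 0,"z": 0,"spin": 0,"fingers": -0.5},{"x": 0,"y": 0,"z": 0,"spin": 0,"fingers": -0.5},{"x": 0,"y": 0,"z": 0,"spin": 0,"fingers": -0.5},{"x": 0,"y": 0,"z": -25,"spin": 0,"fingers": -0.5},{"x": 0,"y": 0,"z": -70,"spin": 0,"fingers": -0.5},{"x": 60,"y": 0,"z": -120,"spin": 0,"fingers": -0.5},{"x": 120,"y": 0,"z": -120,"spin": 0,"fingers": -0.5},{"x": 180,"y": 0,"z": -120,"spin": 0,"fingers": -0.5}]'

```text
clock: 22.95
eef_pos: [0.5118, 0.0475, 0.1872]
tool_rot: [0.747, -0.665, 0.001, -0.001]
ft_force: [0.4, 0.3, 0.3]
grip_width: 0.0645
grasp_force: 0.0
```

Call:
jog_arm --motion '[{"x": 60,"y": 0,"z": 0,"spin": 0,"fingers": -0.5},{"x": 120,"y": 0,"z": 0,"spin": 0,"fingers": -0.5},{"x": 120,"y": 0,"z": 0,"spin": 0,"fingers": -0.5},{"x": 120,"y": 0,"z": 0,"spin": 0,"fingers": -0.5}]'

```text
clock: 23.45
eef_pos: [0.5242, -0.0705, 0.1854]
tool_rot: [0.746, -0.666, -0.0, -0.0]
ft_force: [-0.6, -0.5, -0.0]
grip_width: 0.064
grasp_force: 0.0
```

Run:
```python
from h import *
c=snap('top'); 
print('ring',meas(c,(205,175,260,235),H(lambda h,s,v:(s<40)&(v>140)),.088))
print('green',meas(c,(385,130,420,155),H(lambda h,s,v:(h>45)&(h<80)&(s>100)),.028))
b=c['bgr'][130:250,190:330]; s=snap('scene')['bgr'][110:230,190:330]
cv2.imwrite('pics/g9.png',cv2.resize(np.hstack([b,s]),None,fx=2.8,fy=2.8,interpolation=cv2.INTER_CUBIC))
```

```text
ring (array([492.9, 218.6]), array([49.1, 48.5]), 6.6)Traceback (most recent call last):
  File "<stdin>", line 4, in <module>
  File "h.py", line 16, in meas
    k=max(cv2.findContours(m,cv2.RETR_EXTERNAL,cv2.CHAIN_APPROX_NONE)[0],key=cv2.contourArea)
ValueError: max() iterable argument is empty
```

Run:
```python
from h import *
b=snap('top')['bgr'][130:250,190:330]; s=snap('scene')['bgr'][110:230,190:330]
cv2.imwrite('pics/g9.png',cv2.resize(np.hstack([b,s]),None,fx=2.8,fy=2.8,interpolation=cv2.INTER_CUBIC))
```

```text
(no output)
```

View pics/g9.png

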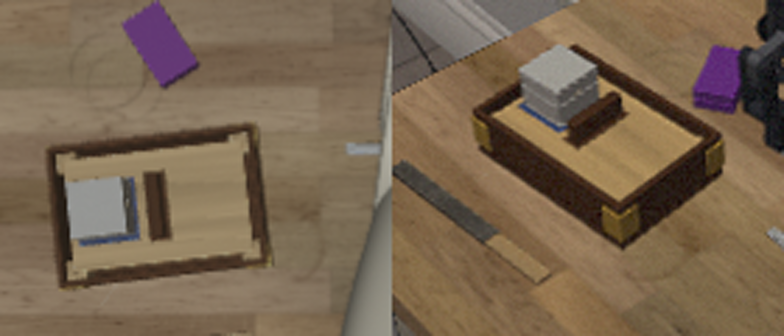

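The ring box stands upright on the blue felt (left crop (97,208)), the divider is level, and the arm is clear.

```bash
python3 -c "
from h import *
print(bot.job_done())"
```

```text
the job is handed in; nothing more can be done
None
```

The kit is packed and handed in at about 24 s on the clock: the emery block and red bar are on their pads, the divider is level on the posts, and the ring box stands about 2 mm from the felt square's centre. The judge returned no verdict. The look-alikes were never gripped, though the arm blocked my last check of the green bar.

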